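# Open the safety-capped degreaser canister in the bench fence

### The arm

A 6-joint arm with a two-finger parallel gripper is mounted at the origin on the work surface. World frame = base frame: x ahead of the robot, y to its left, z up, the work surface at z = 0. Lengths are in m, angles in rad, forces in N, time in s.
With the tool pointing down it reaches from about 0.225 to 0.875 m from the base axis. Payload 3.4 kg.
Tool frame: the origin (TCP) lies at the very end of the fingers, on their centre line; the grasp point (between the pads) lies ctrl.grip_depth behind it (ctrl.grip_depth is the distance from the TCP to the grasp point, in m); z points along the fingers, y is the line along which they close (so a half turn about z gives the same grasp; the last joint's range is limited). The gripper opens to 85 mm and grips with 20 to 120 N. Pads are 22 mm wide; open, the fingers measure 114 mm over their backs; the gripper's body (76 mm by 85 mm) begins 54 mm behind the grasp point. The pads swing forward as they close: fully open they stand 13 mm farther back than shut.
Start: joints at [0.98, 0.276, 1.505, -0, 1.361, -0.121], TCP at [0.26, 0.513, 0.231] pointing down, gripper open.
Joint ranges: [-2.89, 2.89], [-0.75, 2.08], [0.22, 2.7], [-1.18, 4.32], [0.11, 2.71], [-2.7, 2.7]. Speed limits (rad/s): [2.57, 2.57, 3.14, 3.14, 3.14, 3.14].

### API

Orientations are given as a unit quaternion [w, x, y, z].
In Python, from rig import sensors, eyes, ticket, ctrl gives the robot as it stands.
- The arm moves only by the tool arm_command, never from a script. Its argument "targets" is a list of rows, each a list of 3 entries, a list of its own where there are three numbers: the closure, from -1 (fully open) to 1 (shut), then the shift along the tool's x, y, z normalised to -1 to 1, where 1 is 0.3 m, then the turn about the tool's z normalised to -1 to 1, where 1 is 8 degrees. A call has 1 to 20 rows; each row shifts and turns the commanded pose from where the row before left it, along the tool's axes as they then stand; what a row does not reach is not made up. A row lasts 1/10 s, in which the tool goes at most 50 mm and 8.59 degrees, less where a joint would pass 70% of its speed; a pose out of reach is approached as far as the arm can. A call with a number of a shift or a turn outside -1 to 1 is refused whole. A call with a gripper value outside its range is refused whole. The fingers move at their own pace and stop on an object; "squeeze" is the grip in N (left out, the last holds). Time passes only in rows, so rows that do not move let the fingers close. It gives the time, the measured TCP pose, the force, the opening and the grip force at its end, in the units of the state.
- sensors.state(): the state, without advancing time (a new reading comes with each control period).
- eyes.read_camera(name): name is "scene" or "top"; returns a dict with "frame" (384x512x3 uint8, blue, green, red), "range_z" (384x512 float32, m along the optical axis (not along the pixel's ray), 0 where there is no reading), "fx", "fy", "cx", "cy" (pixels), "k1" (the pictures are not rectified: a ray, as slopes to the right and down, at radius r is drawn at 1 + k1 r^2 times it, then the intrinsics apply), "R" (3x3) and "t" (3): a world point X has camera coordinates R X + t. Camera axes: x right, y down, z forward; pixel columns grow to the right and rows downward; lengths in m; the calibration is good to about 2 mm. A picture is of the moment at which its call begins.
- ticket.finish_job(): hands the job in; it is judged then, once.
The state is a dict: "time_s": time; "q": joint angles; "qd": joint speeds; "tau": joint torques, N m; "position": TCP position; "orientation": TCP orientation; "contact_force": force on the tool from outside, world axes, zero at the start; "ft_torque": the same for the moment, N m; "grip_width": opening from 0.0 (shut) to 1.0 (fully open); "gripper_force": force on a finger pad.
Only numpy, scipy, OpenCV 4.12 (cv2) and the standard library are available. Lean on these libraries where they do the work, as an engineer would, in place of code of your own. Each camera call takes 0.05 s, during which the arm holds its last target. There are 200 camera calls.

### The job

Slide the square canister along the bench until it sits square and flush in the corner of the aluminium fence, against both bars. Then press its push-and-turn cap down, twist it anticlockwise until it comes free, and lift it straight up, leaving the canister standing in the corner. Finish still holding the cap level in the gripper, about 60 mm clear above the open mouth, and leave everything else on the bench alone.

Things in the scene. Friction and masses are not known exactly. Their poses are not given: they have to be found in the camera images.
- fence: L-shaped corner of two bare aluminium bars fixed to the bench (sizes in mm), 40 high, 25 thick. Origin: the inner corner, at bench height. The bars' inner faces are its planes x = 0 (that bar runs from y = -180 to 25) and y = 0 (that bar runs from x = -180 to 0). The canister belongs at negative x and y, pushed towards +x and +y; flush, its origin is at (-56, -56) here.
- bottle: loose square white plastic canister of degreaser with paper labels, 112 x 112 mm in plan, flat sides, flat top 88 high, 0.6 to 0.9 kg, slides at up to about 12 N, a round neck in the middle. Origin: the centre of its underside, z up, x and y square to its sides. It starts up to 0.25 rad askew to the fence, 10 to 65 short of each bar.
- mouth (a point): centre of the neck's open mouth, on the canister's axis, 112 mm above its underside; hidden under the cap until that is off
- cap: loose round black ribbed push-and-turn cap on the canister's neck, 57 mm diameter over the ribs, 34 high (closed: underside 95, top 129 above the bench). Origin: the centre of its underside, z up. Closed and locked it neither lifts nor turns more than about 0.15 rad. It can be pressed, turned and lifted by one grip on its side.
- cap_top (a point): centre of the cap's top face, 34 mm above its underside. Press the cap down 4 to 7 mm (7 is its stop, the skirt on the canister's top; spring about 5 N to start, 11 N at the stop), keep it down and turn it anticlockwise seen from above: past 0.75 rad it is free to lift, stop near 1.45 rad, 1.1 rad is right. Gripping fingers must clear the canister's top when pressed.
- liner (a joint): spring liner inside the cap, in m: 0 with the cap closed, grows as the cap is pressed down (0.007 at the stop), -0.001 when the cap is off
- oilcan: bystander: round grey bottle with an ordinary cap, 60 mm diameter, 170 mm high; origin at the centre of its underside
- jar: bystander: squat round glass jar with a steel lid, 68 mm diameter, 75 mm high; origin at the centre of its underside
- tape: bystander: roll of brown tape lying flat, 100 mm outside diameter, 25 mm high; origin at the centre of its underside
- wrench: bystander: a spanner lying flat, about 180 mm long; origin under its middle
- driver: bystander: a screwdriver lying flat, about 200 mm long; origin under its middle
- tube: bystander: offcut of square steel tube, 160 x 40 x 40 mm, lying; origin at the centre of its underside
- carton: bystander: closed cardboard carton 110 x 80 x 60 mm high; origin at the centre of its underside
Mind the look-alikes: they are no part of the job. Of the things like the cap, leave any that is turquoise; of the rest the larger one is meant. Several things have the shape of the bottle; the one meant has the colours described above.

How it is judged:
By the outcome, as a careful person would: the job done as asked, in the order asked, and still so for the second after the job is handed in, while the arm keeps its last pose, push and grip.
It also fails if it takes over 72 s, if anything falls off the work surface, if the arm or the gripper's body presses on something with over 40 N, if the wrist force passes 120 N, or if a joint passes its speed limit or range.

## Working session

There is one attempt and no reset: what is moved stays moved. The work goes in short steps, Python scripts to look and compute and a tool call to move; the robot and the scene stay as the last step left them, time stands still between calls to the robot, and variables do not carry over. Pictures are saved under pics/ and viewed, at most 10 in all, crops included, and the job is handed in when it is done.

Besides the shell and the picture viewer there is one more tool, called after "Request:" as a command line: name --argument value ..., lists and objects as JSON in quotes. arm_command: Moves the arm, as the interface text tells. Scaled input: -1 to 1 covers 0.3 m each way for a shift and 8 degrees each way for a turn. Its arguments: {"type":"object","properties":{"targets":{"type":"array"},"squeeze":{"type":"number"}},"required":["targets"]}

```bash
ls; mkdir -p pics; python3 - <<'E'
from rig import sensors, eyes, ctrl
import cv2, numpy as np
print(sensors.state(), ctrl.grip_depth)
for n in ("top","scene"):
    d=eyes.read_camera(n); cv2.imwrite(f"pics/{n}0.png",d["frame"]); np.savez(f"{n}0.npz",**d)
    print(n,d["fx"],d["k1"],d["R"],d["t"], -d["R"].T@d["t"])
E
```

```text
pics
{'time_s': 0.0, 'q': array([ 9.79997533e-01,  2.76607442e-01,  1.50616408e+00,  1.53816603e-05,
        1.36069098e+00, -1.21009399e-01]), 'qd': array([-0.00069785, -0.0003829 , -0.00134514, -0.00062007, -0.00050813,
        0.00054307]), 'tau': array([-1.65898873e-03, -4.16788495e+01, -2.45802891e+01, -3.00553902e-04,
        1.09001613e-02, -2.85937512e-05]), 'position': array([0.26000369, 0.51225297, 0.23042028]), 'orientation': array([-3.32812098e-04,  2.32742041e-01,  9.72538055e-01, -8.73714203e-04]), 'contact_force': array([0.732369  , 0.81553487, 0.63737613]), 'ft_torque': array([ 0.0028125 , -0.00353492, -0.00455551]), 'gripper_force': 0.0, 'grip_width': 1.0034305954235754} 0.0187
top 406.693855248817 -0.0063984162375207545 [[ 2.23074196e-02 -9.99750836e-01 -8.03530733e-04]
 [-9.84369660e-01 -2.18237620e-02 -1.74757249e-01]
 [ 1.74696170e-01  4.68935457e-03 -9.84611222e-01]] [0.00365037 0.59640773 1.21174778] [0.37531655 0.01098301 1.29732997]
scene 422.5537861225042 -0.0050221501462099985 [[-0.7685308   0.63980697  0.00273115]
 [ 0.55115476  0.6641984  -0.50504348]
 [-0.32494436 -0.38663618 -0.86308958]] [ 0.43372343 -0.26863667  1.44395384] [0.95059486 0.45921357 1.10940375]
```

View pics/top0.png

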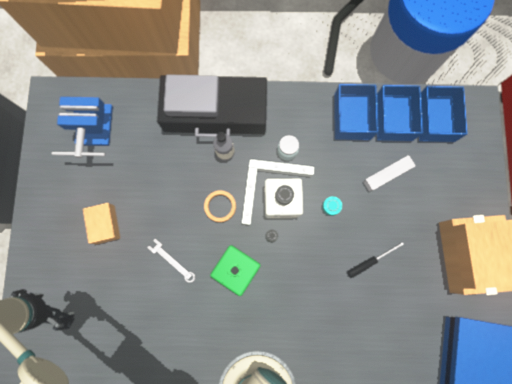

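View pics/scene0.png

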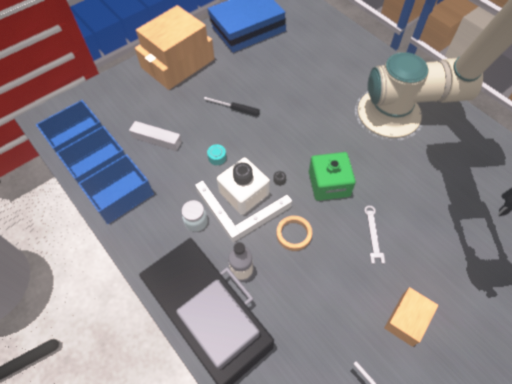

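The top view shows the white canister at (284,198) with its black cap at about (284,195). The fence corner is at about (253,165), one bar up the image (+x) and one to the left (+y). The decoys are the turquoise lid (333,206), the small black cap (271,236) and the green canister (235,270). The jar (288,147) and oilcan (223,148) stand behind the fence, outside it.

```bash
cat > h.py <<'E'
import numpy as np, cv2
def cloud(d):
    h,w=d["range_z"].shape
    u,v=np.meshgrid(np.arange(w),np.arange(h))
    K=np.array([[d["fx"],0,d["cx"]],[0,d["fy"],d["cy"]],[0,0,1.]])
    p=cv2.undistortPoints(np.stack([u,v],-1).reshape(-1,1,2).astype(float),K,np.array([float(d["k1"]),0,0,0])).reshape(h,w,2)
    z=d["range_z"]
    c=np.dstack([p[...,0]*z,p[...,1]*z,z])
    return (c-d["t"])@d["R"]
def rect(P):  # min-area rectangle of xy points, in mm
    return cv2.minAreaRect((P[:,:2]*1000).astype(np.float32))
E
python3 - <<'E'
import numpy as np, cv2
from h import *
for n in("top","scene"):
    d=dict(np.load(n+"0.npz")); W=cloud(d); ok=d["range_z"]>0
    g=d["frame"].astype(int)
    print(n)
    if n=="top": print(W[198,300],W[195,284],W[165,280],W[190,249],W[230,310])
    sat=g.max(2)-g.min(2)
    box=ok&(np.abs(W[...,0]-.43)<.25)&(np.abs(W[...,1]+.02)<.22)
    def comps(lo,hi,extra):
        m=(box&(W[...,2]>lo)&(W[...,2]<hi)&extra).astype(np.uint8)
        k,l,s,c=cv2.connectedComponentsWithStats(m)
        for i in range(1,k):
            if s[i,4]>40:
                P=W[l==i]; print(lo,s[i,4],c[i].round(),rect(P),np.median(P[:,2]).round(4),P[:,:2].mean(0).round(4),np.median(g[l==i],0))
    comps(.03,.05,sat<60); comps(.08,.096,sat<60); comps(.121,.14,sat<300); comps(.06,.08,sat<300);comps(.15,.2,sat<300)
E
```

```text
top
[ 0.57329926 -0.1166232   0.08763663] [ 0.57377848 -0.06540816  0.1323534 ] [ 0.68580436 -0.05775778  0.04030929] [0.60312602 0.03865765 0.03933976] [ 0.48491828 -0.15787284  0.00160228]
0.03 710 [263. 186.] ((633.5711669921875, -17.070159912109375), (140.12107849121094, 282.57684326171875), 39.167625427246094) 0.0395 [ 0.6175 -0.0063] [255. 255. 255.]
0.08 989 [283. 197.] ((579.2730712890625, -66.63180541992188), (111.10942840576172, 111.63915252685547), 1.6394803524017334) 0.0871 [ 0.5749 -0.0653] [255. 255. 255.]
0.121 298 [284. 194.] ((577.4684448242188, -65.75321960449219), (54.70431137084961, 52.842437744140625), 1.0997908115386963) 0.129 [ 0.5777 -0.0658] [126. 131. 131.]
scene
0.03 163 [327. 189.] ((395.3480529785156, 83.2325668334961), (73.15009307861328, 146.96826171875), 16.213788986206055) 0.0402 [0.3934 0.0957] [ 74. 112.  66.]
0.03 202 [212. 198.] ((670.9199829101562, -77.4178695678711), (176.3504180908203, 18.25078582763672), 89.5582504272461) 0.042 [ 0.6733 -0.0955] [251.  251.5 253. ]
0.03 166 [244. 199.] ((606.3150634765625, -38.96443176269531), (73.689270019531
[... 200 characters left out ...]
61) 0.0418 [0.592  0.0378] [251. 251. 253.]
0.08 918 [242. 182.] ((580.8021240234375, -68.71273803710938), (111.28659057617188, 114.23943328857422), 2.386274576187134) 0.0895 [ 0.5888 -0.0571] [252. 253. 254.]
0.121 314 [242. 171.] ((580.4071655273438, -67.41999816894531), (56.34467697143555, 56.01140213012695), 54.704002380371094) 0.1311 [ 0.5815 -0.0667] [97.5 96.  99. ]
0.06 179 [329. 184.] ((394.27020263671875, 81.30644226074219), (74.81831359863281, 149.80929565429688), 14.844852447509766) 0.0699 [0.3934 0.0957] [ 75. 116.  66.]
0.06 173 [243. 194.] ((606.494140625, -40.05638885498047), (73.41571807861328, 148.32571411132812), 47.54817581176758) 0.0696 [ 0.6044 -0.0345] [165. 171. 182.]
```

```bash
python3 - <<'E'
import numpy as np, cv2
from scipy.optimize import minimize
from h import *
def bx(p,x0,x1,y0,y1):
    dx=np.maximum(np.maximum(x0-p[:,0],p[:,0]-x1),0);dy=np.maximum(np.maximum(y0-p[:,1],p[:,1]-y1),0)
    return np.hypot(dx,dy)
for n in("top","scene"):
    d=dict(np.load(n+"0.npz")); W=cloud(d); g=d["frame"].min(2)
    m=(d["range_z"]>0)&(W[...,2]>.036)&(W[...,2]<.046)&(W[...,0]>.5)&(W[...,0]<.72)&(W[...,1]>-.19)&(W[...,1]<.08)
    k,l=cv2.connectedComponents(m.astype(np.uint8)); 
    P=W[m][:,:2]*1000; Z=W[m][:,2]
    # drop canister wall pts
    keep=~((P[:,0]>505)&(P[:,0]<642)&(P[:,1]>-140)&(P[:,1]<2)); P=P[keep]
    def toF(v,P=P):
        c,s=np.cos(v[2]),np.sin(v[2]); q=P-v[:2]; return q@np.array([[c,-s],[s,c]])
    # bars modelled with 25 thick; L1 fit, distance from the bars' centre lines (symmetric)
    def cost(v):
        p=toF(v); a=np.abs(p[:,0]-12.5); b=np.abs(p[:,1]-12.5)
        D=np.minimum(bx(p,0,25,-180,25),bx(p,-180,25,0,25))
        inA=(p[:,1]<-3); inB=(p[:,0]<-3)
        return (D**2).sum()+.05*((a[inA]**2).sum()+(b[inB&~inA]**2).sum())
    best=min((minimize(cost,[660,25,y],method="Nelder-Mead",options=dict(maxiter=4000,xatol=.01,fatol=.01)) for y in(-.2,-.1,-.05,0,.1)),key=lambda r:r.fun)
    p=toF(best.x); A=p[p[:,1]<-10];B=p[(p[:,0]<-10)]; B=B[B[:,1]>-5];
    print(n,len(P),best.x.round(3),best.fun,'barA x',np.percentile(A[:,0],[2,50,98]).round(1),'y',A[:,1].min(),'barB y',np.percentile(B[:,1],[2,50,98]).round(1),'x',B[:,0].min(),np.median(Z))
    print(np.polyfit(A[:,1],A[:,0],1),np.polyfit(B[:,0],B[:,1],1))
E
```

```text
top 895 [ 6.80476e+02  1.77940e+01 -9.30000e-02] 9758.596587607233 barA x [-4.6  7.4 42. ] y -179.83643870348132 barB y [ 0.8 12.4 24.6] x -181.6747516988669 0.03975454407582864
[5.14928292e-03 9.27763173e+00] [-4.36938244e-03  1.21714823e+01]
scene 1039 [ 6.79063e+02  1.53300e+01 -9.80000e-02] 3913.4182271463637 barA x [-0.9 11.9 23.5] y -181.66359210829347 barB y [-0.4 13.3 24.9] x -181.49991428803293 0.04176970759148497
[-2.54877356e-04  1.16671590e+01] [2.43085521e-03 1.31312073e+01]
```

```bash
python3 - <<'E'
import numpy as np, cv2
from h import *
d=dict(np.load("top0.npz")); W=cloud(d)
for nm,(u,v),r in(("lid",(333,206),13),("smallcap",(271,236),9),("jar",(288,147),14),("oil",(223,148),16),("green",(235,270),25),("tape",(220,206),18)):
    q=W[v-r:v+r,u-r:u+r].reshape(-1,3); q=q[(q[:,2]>.008)]
    print(nm,q.min(0).round(3),q.max(0).round(3),np.percentile(q[:,2],80).round(3))
E
```

```text
lid [ 0.375 -0.259  0.008] [0.588 0.011 1.297] 0.036
smallcap [ 0.375 -0.052  0.009] [0.484 0.011 1.297] 0.025
jar [ 0.375 -0.114  0.008] [0.774 0.011 1.297] 0.075
oil [0.375 0.011 0.008] [0.8   0.182 1.297] 0.131
green [0.288 0.003 0.067] [0.428 0.146 1.297] 0.09
tape [0.375 0.011 0.009] [0.601 0.19  1.297] 0.027
```

Request:
arm_command --targets '[[-1, [0, 0, 0], 1], [-1, [0, 0, 0], 1], [-1, [0, 0, 0], 1], [-1, [0, 0, 0], 1], [-1, [0, 0, 0], 1], [-1, [0, 0, 0], 1], [-1, [0, 0, 0], 1], [-1, [0, 0, 0], 1], [-1, [0, 0, 0], 0.57]]'

```text
time_s: 1.0
position: [0.2601, 0.5124, 0.2308]
orientation: [0.0, 0.742, 0.671, -0.001]
contact_force: [-0.3, -0.5, -0.2]
grip_width: 0.999
gripper_force: 0.0
```

Request:
arm_command --targets '[[-1, [-0.13, 0.058, 0], 0], [-1, [-0.13, 0.058, 0], 0], [-1, [-0.13, 0.058, 0], 0], [-1, [-0.13, 0.058, 0], 0], [-1, [-0.13, 0.058, 0], 0], [-1, [-0.13, 0.058, 0], 0], [-1, [-0.13, 0.058, 0], 0], [-1, [-0.13, 0.058, 0], 0], [-1, [-0.13, 0.058, 0], 0], [-1, [-0.13, 0.058, 0], 0], [-1, [-0.13, 0.058, 0], 0], [-1, [-0.13, 0.058, 0], 0], [-1, [-0.13, 0.058, 0], 0], [-1, [-0.13, 0.058, 0], 0], [-1, [0, 0, 0], 0]]'

```text
time_s: 2.5
position: [0.4525, -0.0588, 0.2309]
orientation: [0.001, 0.742, 0.67, -0.001]
contact_force: [-0.0, 0.6, 0.4]
grip_width: 0.998
gripper_force: 0.0
```

Request:
arm_command --targets '[[-1, [0, 0, 0.11], 0], [-1, [0, 0, 0.11], 0], [-1, [0, 0, 0.11], 0], [-1, [0, 0, 0.11], 0], [-1, [0, 0, 0.11], 0], [-1, [0, 0, 0.11], 0], [-1, [0, 0, 0], 0], [-1, [0, 0.02, 0], 0], [-1, [0, 0.02, 0], 0], [-1, [0, 0.015, 0], 0], [-1, [0, 0.015, 0], 0], [-1, [0, 0.015, 0], 0]]'

```text
time_s: 3.7
position: [0.4738, -0.0558, 0.035]
orientation: [-0.002, 0.74, 0.673, -0.001]
contact_force: [-10.1, 0.9, 8.2]
grip_width: 1.0
gripper_force: 5.9
```

```bash
cat > look.py <<'E'
import sys, numpy as np, cv2
from h import *
from rig import eyes
def see(n,save=None):
    d=eyes.read_camera(n); W=cloud(d); sat=np.ptp(d["frame"].astype(int),axis=2)
    if save: cv2.imwrite(save,cv2.resize(d["frame"][100:292,140:396],None,fx=3,fy=3))
    b=(d["range_z"]>0)&(W[...,0]>.48)&(W[...,0]<.72)&(W[...,1]>-.16)&(W[...,1]<.06)
    for lo,hi,s in((.08,.096,60),(.122,.14,60)):
        m=(b&(W[...,2]>lo)&(W[...,2]<hi)&(sat<s)).astype(np.uint8)
        k,l,st,c=cv2.connectedComponentsWithStats(m)
        for i in range(1,k):
            if st[i,4]>150: print(n,lo,st[i,4],[np.round(x,3) for x in rect(W[l==i])])
see("top",sys.argv[1] if len(sys.argv)>1 else None); see("scene",sys.argv[2] if len(sys.argv)>2 else None)
E
python3 look.py
```

```text
top 0.08 581 [array([599.311, -66.908]), array([ 90.936, 112.709]), np.float64(0.626)]
top 0.122 295 [array([589.155, -67.118]), array([55.703, 54.146]), np.float64(89.605)]
scene 0.08 912 [array([584.441, -70.268]), array([128.228, 113.328]), np.float64(2.358)]
scene 0.122 311 [array([592.294, -69.815]), array([56.312, 55.29 ]), np.float64(50.978)]
```

```bash
python3 - <<'E'
from rig import eyes,sensors
import cv2
f=eyes.read_camera("scene")["frame"]; cv2.imwrite("pics/s1.png",cv2.resize(f[100:292,140:396],None,fx=3,fy=3))
s=sensors.state(); print(s["contact_force"],s["position"],s["ft_torque"],s["q"])
E
```

```text
[-5.45326574  0.69442173  4.42473847] [ 0.47549596 -0.0561079   0.03494708] [0.10757873 0.46208562 0.05960432] [-2.62921251e-01  3.36234576e-01  1.98666252e+00  1.07094320e-05
  8.19432725e-01 -1.67775780e-01]
```

View pics/s1.png

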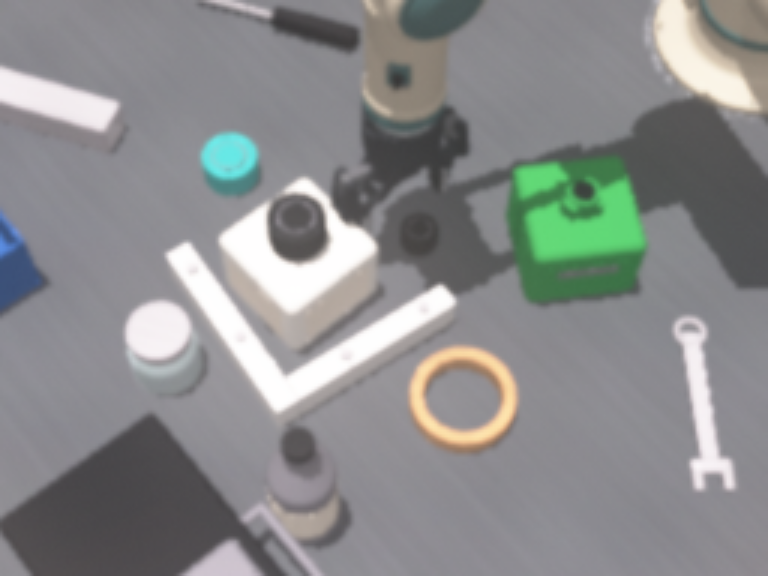

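The canister has slid about 12 mm, pushed near its top edge at (360,200) by the finger knuckle. I'll back off and push from lower down, on a line that clears the small cap at (418,232).

Request:
arm_command --targets '[[-1, [0, -0.04, 0], 0], [-1, [-0.047, 0, 0], 0], [-1, [0, 0, 0.042], 0], [-1, [0, 0, 0.042], 0], [-1, [0, 0, 0], 0], [-1, [0, 0.02, 0], 0], [-1, [0, 0.015, 0], 0], [-1, [0, 0.015, 0], 0], [-1, [0, 0.015, 0], 0], [-1, [0, 0.015, 0], 0], [-1, [0, 0, 0], 0]]'

```text
time_s: 4.95
position: [0.4814, -0.0698, 0.0071]
orientation: [-0.005, 0.74, 0.673, -0.003]
contact_force: [-11.0, 2.5, -0.2]
grip_width: 1.004
gripper_force: 0.0
```

```bash
python3 look.py
```

```text
top 0.08 743 [array([613.416, -61.586]), array([111.672, 110.688]), np.float64(85.047)]
top 0.122 297 [array([613.243, -61.016]), array([55.023, 55.777]), np.float64(0.731)]
scene 0.08 978 [array([606.599, -62.775]), array([114.142, 128.054]), np.float64(84.861)]
scene 0.122 327 [array([615.088, -63.386]), array([56.508, 56.21 ]), np.float64(83.694)]
```

Request:
arm_command --targets '[[-1, [0, 0.01, 0], 0], [-1, [0, 0.006, 0], 0], [-1, [0, 0, 0], 0]]'

```text
time_s: 5.35
position: [0.4805, -0.0691, 0.0062]
orientation: [-0.009, 0.74, 0.673, -0.006]
contact_force: [-19.9, 2.7, 3.2]
grip_width: 1.0
gripper_force: 0.0
```

Request:
arm_command --targets '[[-1, [0, -0.05, 0], 0], [-1, [0, -0.05, 0], 0], [-1, [0, 0, -0.125], 0], [-1, [0, 0, -0.125], 0], [-1, [0, 0, -0.125], 0], [-1, [0, 0, -0.125], 0], [-1, [-0.076, 0.109, 0], 0], [-1, [-0.076, 0.109, 0], 0], [-1, [-0.076, 0.109, 0], 0], [-1, [-0.076, 0.109, 0], 0], [-1, [-0.076, 0.109, 0], 0], [-1, [0, 0, 0], 0]]'

```text
time_s: 6.55
position: [0.6193, -0.2028, 0.1585]
orientation: [0.004, 0.741, 0.672, 0.001]
contact_force: [-1.4, 0.3, 0.4]
grip_width: 1.002
gripper_force: 0.0
```

Request:
arm_command --targets '[[-1, [0, 0, 0], 1], [-1, [0, 0, 0], 1], [-1, [0, 0, 0], 1], [-1, [0, 0, 0], 1], [-1, [0, 0, 0], 1], [-1, [0, 0, 0], 1], [-1, [0, 0, 0], 1], [-1, [0, 0, 0], 1], [-1, [0, 0, 0], 1], [-1, [0, 0, 0], 1], [-1, [0, 0, 0], 1], [-1, [0, 0, 0], 0.25], [-1, [0, 0, 0], 0]]'

```text
time_s: 7.85
position: [0.6143, -0.1982, 0.159]
orientation: [0.0, 0.999, -0.048, 0.001]
contact_force: [0.8, 0.4, -0.2]
grip_width: 1.001
gripper_force: 0.0
```

```bash
python3 look.py pics/t2.png; python3 -c "
from rig import sensors;s=sensors.state();print(s['position'],s['orientation'],s['q'])"
```

```text
top 0.08 964 [array([612.  , -61.39]), array([111.326, 112.062]), np.float64(84.849)]
top 0.122 296 [array([611.678, -61.06 ]), array([54.462, 55.333]), np.float64(45.464)]
scene 0.08 945 [array([613.703, -63.448]), array([112.817, 113.146]), np.float64(85.408)]
scene 0.122 323 [array([613.172, -63.476]), array([56.576, 56.24 ]), np.float64(35.748)]
[ 0.61396702 -0.19815853  0.15869698] [ 1.49449317e-04  9.98885638e-01 -4.71892849e-02  7.93994808e-04] [-4.20147061e-01  4.23879735e-01  1.46108690e+00  3.15855173e-04
  1.25503829e+00  1.24496508e+00]
```

View pics/t2.png

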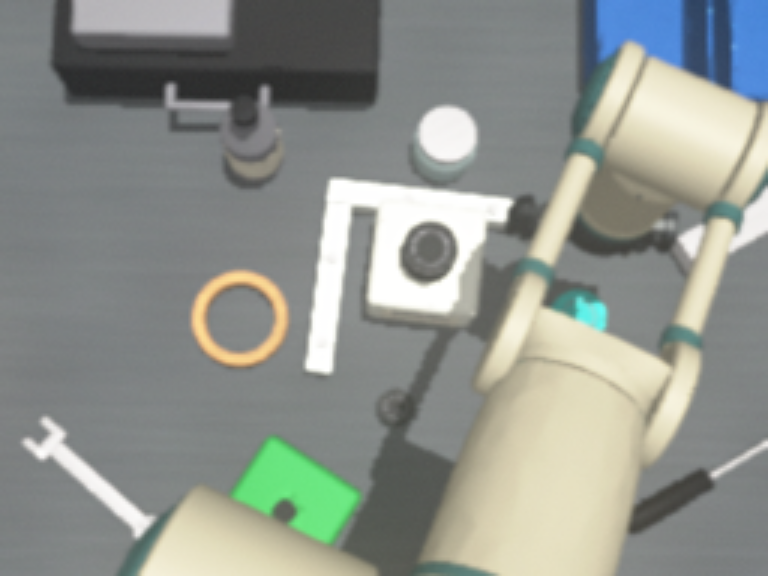

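```bash
python3 - <<'E'
import numpy as np, cv2
from h import *
for n in("top","scene"):
    d=dict(np.load(n+"0.npz")); W=cloud(d)
    m=(d["range_z"]>0)&(W[...,2]>.03)&(W[...,2]<.046)&(W[...,0]>.5)&(W[...,0]<.75)&(W[...,1]>-.5)&(W[...,1]<-.24)
    r=rect(W[m]); print(n,r,cv2.boxPoints(r).round())
    m=(d["range_z"]>0)&(W[...,2]>.028)&(W[...,2]<.046)&(W[...,0]>.5)&(W[...,0]<.62)&(W[...,1]>-.28)&(W[...,1]<-.15); print('lid',rect(W[m]))
E
```

```text
top ((637.8076171875, -353.20672607421875), (43.19383239746094, 289.18255615234375), 31.630064010620117) [[ 544. -241.]
 [ 695. -488.]
 [ 732. -465.]
 [ 580. -219.]]
lid ((562.0298461914062, -223.4765625), (54.535335540771484, 55.365291595458984), 17.571147918701172)
scene ((637.7445068359375, -355.18560791015625), (49.35934829711914, 292.1669921875), 31.729719161987305) [[ 540. -244.]
 [ 694. -492.]
 [ 736. -466.]
 [ 582. -218.]]
lid ((562.8286743164062, -227.14093017578125), (57.175819396972656, 55.470420837402344), 76.44930267333984)
```

Request:
arm_command --targets '[[-1, [0, 0.04, 0], 0], [-1, [0, 0, 0.1], 0], [-1, [0, 0, 0.1], 0], [-1, [0, 0, 0.1], 0], [-1, [0, 0, 0.1], 0], [-1, [0, 0, 0.1], 0], [-1, [0, 0, 0], 0], [-1, [0, -0.02, 0], 0], [-1, [0, -0.02, 0], 0], [-1, [0, -0.015, 0], 0], [-1, [0, -0.015, 0], 0], [-1, [0, -0.015, 0], 0], [-1, [0, -0.015, 0], 0], [-1, [0, -0.015, 0], 0], [-1, [0, 0, 0], 0]]'

```text
time_s: 9.45
position: [0.6171, -0.1768, 0.01]
orientation: [0.001, 0.999, -0.047, 0.002]
contact_force: [0.4, -4.0, 1.1]
grip_width: 1.002
gripper_force: 0.0
```

```bash
python3 look.py pics/t3.png
```

```text
top 0.08 985 [array([612.116, -50.325]), array([125.275, 111.917]), np.float64(85.765)]
top 0.122 291 [array([613.045, -43.407]), array([55.349, 54.835]), np.float64(20.806)]
scene 0.08 1024 [array([612.798, -70.268]), array([162.817, 112.659]), np.float64(86.182)]
scene 0.122 316 [array([614.037, -46.214]), array([56.477, 54.883]), np.float64(49.343)]
```

Request:
arm_command --targets '[[-1, [0, -0.015, 0], 0], [-1, [0, -0.015, 0], 0], [-1, [0, -0.012, 0], 0], [-1, [0, 0, 0], 0], [-1, [0, 0, 0], 0]]'

```text
time_s: 10.05
position: [0.6166, -0.1657, 0.0086]
orientation: [0.002, 0.999, -0.047, 0.0]
contact_force: [-1.6, -8.6, 2.0]
grip_width: 0.999
gripper_force: 0.0
```

Request:
arm_command --targets '[[-1, [0, -0.01, 0], 0], [-1, [0, -0.006, 0], 0], [-1, [0, 0, 0], 0]]'

```text
time_s: 10.35
position: [0.6163, -0.1656, 0.0095]
orientation: [0.005, 0.999, -0.046, -0.0]
contact_force: [-7.1, -22.6, 5.8]
grip_width: 0.999
gripper_force: 0.0
```

```bash
python3 look.py pics/t4.png
```

```text
top 0.08 986 [array([611.503, -38.736]), array([125.033, 111.841]), np.float64(84.722)]
top 0.122 295 [array([611.777, -31.46 ]), array([55.369, 56.113]), np.float64(77.369)]
scene 0.08 994 [array([613.053, -39.221]), array([122.938, 113.009]), np.float64(84.309)]
scene 0.122 329 [array([613.888, -34.595]), array([57.472, 54.667]), np.float64(69.331)]
```

Request:
arm_command --targets '[[-1, [0, 0.05, 0], 0], [-1, [0, 0.05, 0], 0], [-1, [0, 0, -0.125], 0], [-1, [0, 0, -0.125], 0], [-1, [0, 0, -0.125], 0], [-1, [0, 0, -0.125], 0], [-1, [-0.09, -0.09, 0], 0], [-1, [-0.09, -0.09, 0], 0], [-1, [-0.09, -0.09, 0], 0], [-1, [-0.09, -0.09, 0], 0], [-1, [-0.09, -0.09, 0], 0], [-1, [-0.085, -0.085, 0], 0], [-1, [0, 0, 0], 0]]'

```text
time_s: 11.75
position: [0.4655, -0.0098, 0.1576]
orientation: [-0.002, 0.999, -0.046, -0.002]
contact_force: [-0.5, -0.4, 0.2]
grip_width: 0.999
gripper_force: 0.0
```

Request:
arm_command --targets '[[-1, [0, 0, 0], -1], [-1, [0, 0, 0], -1], [-1, [0, 0, 0], -1], [-1, [0, 0, 0], -1], [-1, [0, 0, 0], -1], [-1, [0, 0, 0], -1], [-1, [0, 0, 0], -1], [-1, [0, 0, 0], -1], [-1, [0, 0, 0], -1], [-1, [0, 0, 0], -1], [-1, [0, 0, 0], -1], [-1, [0, 0, 0], -0.25], [-1, [0, 0, 0], 0]]'

```text
time_s: 13.05
position: [0.4705, -0.0136, 0.1579]
orientation: [-0.0, 0.74, 0.672, 0.0]
contact_force: [-0.0, 0.1, -0.2]
grip_width: 0.999
gripper_force: 0.0
```

```bash
cat > fit.py <<'E'
import numpy as np
from h import *
from rig import eyes,sensors
# gaps between canister top rectangle and the bars' inner edges, from both cameras, in fence frame
for n in("top","scene"):
    d=eyes.read_camera(n); W=cloud(d); g=d["frame"].astype(int); sat=np.ptp(g,axis=2)
    b=(d["range_z"]>0)&(sat<50)
    m=(b&(W[...,0]>.5)&(W[...,0]<.72)&(abs(W[...,1]+.04)<.13)&(W[...,2]>.08)&(W[...,2]<.096)).astype(np.uint8)
    k,l,st,c=cv2.connectedComponentsWithStats(m); i=1+st[1:,4].argmax(); r=rect(W[l==i])
    v=(.679,.0165,-.0955); R=np.array([[np.cos(v[2]),-np.sin(v[2])],[np.sin(v[2]),np.cos(v[2])]])
    P=(W[...,:2]-v[:2])@R*1000
    z=b&(W[...,2]>.033)&(W[...,2]<.046)
    A=P[z&(P[...,0]>-8)&(P[...,0]<33)&(P[...,1]>-180)&(P[...,1]<-120)]
    B=P[z&(P[...,1]>-8)&(P[...,1]<33)&(P[...,0]>-178)&(P[...,0]<-120)]
    print(n,"can F",((np.array(r[0])/1000-v[:2])@R*1000).round(1),np.round(r[1:],2) if 0 else r[1:],"barA x",len(A),np.percentile(A[:,0],[3,50,97]).round(1) if len(A) else "","barB y",len(B),np.percentile(B[:,1],[3,50,97]).round(1) if len(B) else "")
s=sensors.state(); p=(s["position"][:2]-np.array(v[:2]))@R*1000
print("tcp F",p.round(1),s["position"].round(4),s["q"].round(2))
E
python3 fit.py
```

```text
top can F [-48.5 -54.9] ((111.64106750488281, 85.6225814819336), 84.0376968383789) barA x 142 [-3.2  8.4 21.4] barB y 0 
scene can F [-60.6 -57.4] ((113.50509643554688, 112.72715759277344), 84.69892883300781) barA x 144 [-0.8 11.7 23.2] barB y 160 [-0.2 13.3 23.6]
tcp F [-204.9  -49.8] [ 0.4703 -0.0136  0.158 ] [-0.18  0.18  1.84  0.    1.13 -0.08]
```

Request:
arm_command --targets '[[-1, [0, 0, 0.1], 0], [-1, [0, 0, 0.1], 0], [-1, [0, 0, 0.1], 0], [-1, [0, 0, 0.1], 0], [-1, [0, 0, 0.09], 0], [-1, [0, 0, 0], 0], [-1, [0, 0.015, 0], 0], [-1, [0, 0.015, 0], 0], [-1, [0, 0.015, 0], 0], [-1, [0, 0.01, 0], 0], [-1, [0, 0, 0], 0]]'

```text
time_s: 14.25
position: [0.4858, -0.0147, 0.0116]
orientation: [-0.001, 0.74, 0.673, -0.0]
contact_force: [-3.0, 0.3, 0.8]
grip_width: 0.997
gripper_force: 0.0
```

Request:
arm_command --targets '[[-1, [0, 0.01, 0], 0], [-1, [0, 0.01, 0], 0], [-1, [0, 0, 0], 0]]'

```text
time_s: 14.55
position: [0.4862, -0.0144, 0.0103]
orientation: [-0.005, 0.74, 0.673, -0.004]
contact_force: [-11.1, 0.9, 1.5]
grip_width: 0.996
gripper_force: 0.0
```

Request:
arm_command --targets '[[-1, [0, 0.012, 0], 0], [-1, [0, 0, 0], 0], [-1, [0, 0, 0], 0]]'

```text
time_s: 14.85
position: [0.486, -0.0139, 0.0093]
orientation: [-0.008, 0.74, 0.673, -0.006]
contact_force: [-16.1, 2.8, 2.0]
grip_width: 1.0
gripper_force: 0.0
```

```bash
python3 fit.py
```

```text
top can F [-50.9 -55. ] ((111.5489730834961, 96.28849792480469), 83.92558288574219) barA x 147 [-3.2  8.4 21.2] barB y 0 
scene can F [-64.1 -56.9] ((111.2830810546875, 126.71054077148438), 84.5352554321289) barA x 150 [-1.  11.8 23.2] barB y 154 [-1.1 13.1 23.6]
tcp F [-189.3  -48.7] [ 0.4859 -0.0139  0.0093] [-0.17  0.39  1.98  0.    0.79 -0.08]
```

Request:
arm_command --targets '[[-1, [0, -0.05, 0], 0], [-1, [0, -0.05, 0], 0], [-1, [0, 0, -0.14], 0], [-1, [0, 0, -0.14], 0], [-1, [0, 0, -0.14], 0], [-1, [0, 0, -0.14], 0], [-1, [0, 0, 0], 0]]'

```text
time_s: 15.65
position: [0.4714, -0.0139, 0.1857]
orientation: [0.006, 0.74, 0.673, 0.005]
contact_force: [-0.1, -0.2, 0.4]
grip_width: 1.001
gripper_force: 0.0
```

```bash
python3 fit.py; python3 look.py pics/t5.png pics/s5.png; python3 - <<'E'
import cv2,numpy as np
a=cv2.imread('pics/t5.png')[180:420,150:550];b=cv2.imread('pics/s5.png')[120:480,100:500]
E
```

```text
top can F [-47.5 -54.9] ((111.54813385009766, 88.05093383789062), 83.91770935058594) barA x 141 [-2.8  8.8 21.1] barB y 0 
scene can F [-57.8 -57. ] ((112.45537567138672, 113.39535522460938), 85.18507385253906) barA x 150 [-0.4 12.  23.1] barB y 162 [-0.6 13.3 23.9]
tcp F [-207.7  -49.8] [ 0.4675 -0.0132  0.1807] [-0.18  0.15  1.81  0.    1.18 -0.08]
top 0.08 671 [array([626.345, -33.886]), array([113.4 ,  87.84]), np.float64(81.811)]
top 0.122 295 [array([614.766, -33.146]), array([56.88 , 53.125]), np.float64(1.025)]
scene 0.08 978 [array([616.623, -35.439]), array([114.58 , 112.027]), np.float64(83.978)]
scene 0.122 320 [array([616.64 , -35.405]), array([56.292, 55.427]), np.float64(81.192)]
```

View pics/s5.png

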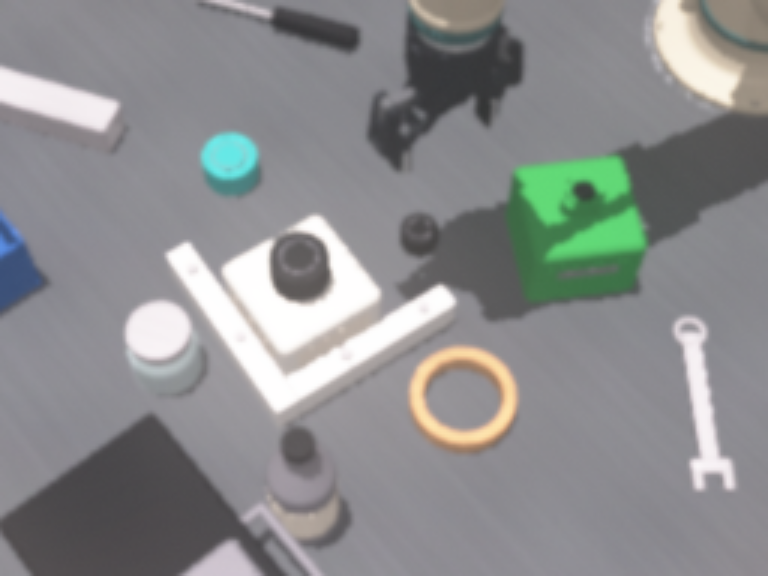

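The scene view shows the canister flush in the fence corner, with its cap at crop (300,262) and the gripper clear of it. Next I move over the cap and descend.

Request:
arm_command --targets '[[-1, [-0.006, 0.125, 0], 0], [-1, [-0.006, 0.125, 0], 0], [-1, [-0.006, 0.125, 0], 0], [-1, [-0.005, 0.125, 0], 0], [-1, [0, 0, 0], 0], [-1, [0, 0, 0.07], 0], [-1, [0, 0, 0.07], 0], [-1, [0, 0, 0.07], 0], [-1, [0, 0, 0.06], 0], [-1, [0, 0, 0], 0], [-1, [0, 0, 0], 0]]'

```text
time_s: 16.95
position: [0.6137, -0.034, 0.097]
orientation: [-0.001, 0.74, 0.673, -0.001]
contact_force: [-0.1, 0.4, -0.0]
grip_width: 1.002
gripper_force: 0.0
```

```bash
python3 fit.py|tail -1; python3 - <<'E'
import numpy as np
from h import *
from rig import eyes
d=eyes.read_camera("scene"); W=cloud(d); cv2.imwrite("pics/s6.png",cv2.resize(d["frame"][120:240,180:310],None,fx=5,fy=5))
E
```

```text
tcp F [-58.8 -56.6] [ 0.6151 -0.0342  0.0987] [-0.17  0.43  1.61  0.    1.1  -0.07]
```

View pics/s6.png

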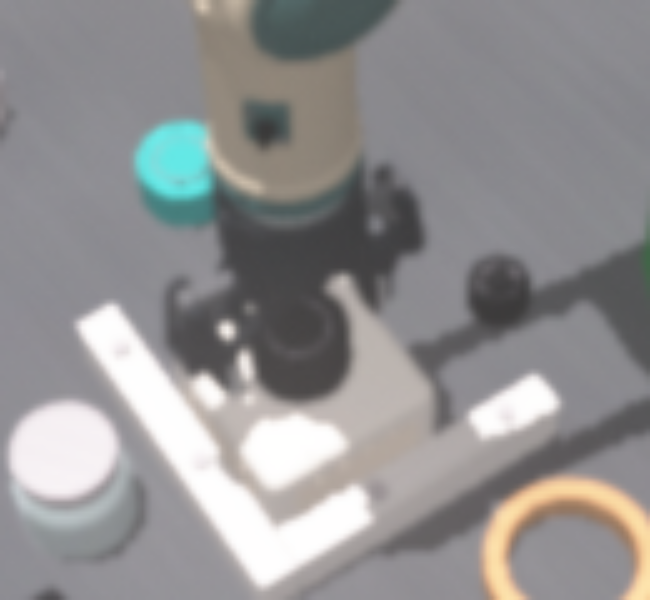

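The gripper straddles the cap at crop (300,340), with a finger on each side. I'll close on it.

Request:
arm_command --targets '[[1, [0, 0, 0], 0], [1, [0, 0, 0], 0], [1, [0, 0, 0], 0], [1, [0, 0, 0], 0], [1, [0, 0, 0], 0], [1, [0, 0, 0], 0], [1, [0, 0, 0], 0], [1, [0, 0, 0], 0]]' --squeeze 60

```text
time_s: 17.9
position: [0.6153, -0.0343, 0.0984]
orientation: [0.001, 0.74, 0.673, 0.0]
contact_force: [0.5, -0.0, 5.6]
grip_width: 0.646
gripper_force: 63.5
```

```bash
python3 fit.py; python3 - <<'E'
import numpy as np
from h import *
from rig import eyes,sensors
s=sensors.state(); print(s["contact_force"],s["ft_torque"])
d=eyes.read_camera("scene"); W=cloud(d); cv2.imwrite("pics/s7.png",cv2.resize(d["frame"][130:230,190:300],None,fx=6,fy=6))
E
```

```text
top can F [-60.5 -55.1] ((112.29426574707031, 108.64928436279297), 83.29656219482422) barA x 56 [-3.5  8.5 20.6] barB y 5 [3.  6.1 8.8]
scene can F [-57.5 -54.5] ((108.8830795288086, 113.04925537109375), 83.06963348388672) barA x 144 [-0.9 11.9 23.1] barB y 163 [-0.2 13.6 23.5]
tcp F [-58.5 -56.6] [ 0.6153 -0.0342  0.0984] [-0.17  0.43  1.61  0.    1.1  -0.07]
[1.06902373 0.2656839  4.93151508] [ 0.06801745 -0.20508351 -0.03121201]
```

View pics/s7.png

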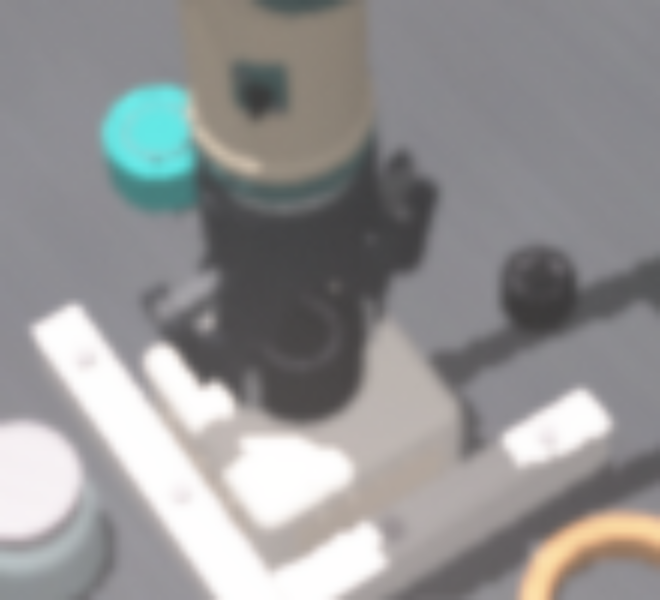

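Request:
arm_command --targets '[[1, [0, 0, 0.01], 0], [1, [0, 0, 0.01], 0], [1, [0, 0, 0], 0], [1, [0, 0, 0], 0]]'

```text
time_s: 18.45
position: [0.6153, -0.0342, 0.0931]
orientation: [0.001, 0.74, 0.673, 0.001]
contact_force: [-0.3, 0.2, 9.4]
grip_width: 0.642
gripper_force: 64.1
```

Request:
arm_command --targets '[[1, [0.004, 0.004, 0.006], 0], [1, [0, 0, 0], 0], [1, [0, 0, 0], -0.5], [1, [0, 0, 0], -0.5], [1, [0, 0, 0], -0.5], [1, [0, 0, 0], -0.5], [1, [0, 0, 0], 0]]'

```text
time_s: 19.15
position: [0.6166, -0.0338, 0.0923]
orientation: [0.001, 0.639, 0.769, 0.0]
contact_force: [-1.4, -1.3, 13.3]
grip_width: 0.644
gripper_force: 64.5
```

```bash
python3 fit.py; python3 -c "
from rig import sensors
s=sensors.state(); print(s['contact_force'],s['ft_torque'])"
```

```text
top can F [-61.4 -54.8] ((111.69499969482422, 107.10624694824219), 84.25477600097656) barA x 63 [-3.5  8.3 20.6] barB y 3 [3.4 6.3 9.3]
scene can F [-57.1 -55.5] ((111.64802551269531, 111.94182586669922), 84.17790222167969) barA x 143 [-0.7 12.2 23.2] barB y 158 [-0.8 13.3 24. ]
tcp F [-57.3 -56. ] [ 0.6166 -0.0338  0.0922] [-0.17  0.44  1.62 -0.    1.08 -0.35]
[-2.31211284 -0.94201141 13.46950855] [-0.12497243  0.22120493  0.08583491]
```

Request:
arm_command --targets '[[1, [0, 0, 0], -0.5], [1, [0, 0, 0], -0.5], [1, [0, 0, 0], -0.5], [1, [0, 0, 0], -0.5], [1, [0, 0, 0], -0.5], [1, [0, 0, 0], -0.5], [1, [0, 0, 0], -0.5], [1, [0, 0, 0], -0.5], [1, [0, 0, 0], -0.5], [1, [0, 0, 0], -0.5], [1, [0, 0, 0], -0.5], [1, [0, 0, 0], -0.5], [1, [0, 0, 0], 0]]'

```text
time_s: 20.55
position: [0.6174, -0.0331, 0.0923]
orientation: [0.002, 0.271, 0.963, 0.0]
contact_force: [0.6, 0.9, 13.4]
grip_width: 0.642
gripper_force: 64.4
```

```bash
python3 fit.py; python3 -c "
from rig import sensors
s=sensors.state(); print(s['contact_force'],s['ft_torque'])"
```

```text
top can F [-74.1 -55. ] ((111.79141998291016, 81.6855239868164), 83.94842529296875) barA x 63 [-2.7  8.5 20.8] barB y 3 [3.5 6.4 9.3]
scene can F [-57.7 -56.8] ((111.2313003540039, 112.57185363769531), 84.79463195800781) barA x 146 [-0.9 11.9 23.1] barB y 156 [-0.3 13.1 23.7]
tcp F [-56.6 -55.3] [ 0.6174 -0.0332  0.0922] [-0.17  0.44  1.61  0.    1.08 -1.19]
[ 1.17669614  0.6496977  12.04586688] [0.15247329 0.04212693 0.09150424]
```

Request:
arm_command --targets '[[1, [0, 0, -0.01], 0], [1, [0, 0, -0.01], 0], [1, [0, 0, -0.01], 0], [1, [0, 0, -0.01], 0], [1, [0, 0, -0.01], 0], [1, [0, 0, 0], 0]]'

```text
time_s: 21.25
position: [0.6153, -0.0331, 0.1047]
orientation: [-0.001, 0.271, 0.963, -0.0]
contact_force: [0.9, 0.1, -0.2]
grip_width: 0.642
gripper_force: 63.4
```

Request:
arm_command --targets '[[1, [0, 0, -0.02], 0], [1, [0, 0, -0.02], 0], [1, [0, 0, -0.03], 0], [1, [0, 0, -0.03], 0], [1, [0, 0, -0.03], 0], [1, [0, 0, -0.03], 0], [1, [0, 0, -0.03], 0], [1, [0, 0, -0.03], 0], [1, [0, 0, -0.02], 0], [1, [0, 0, 0], 0], [1, [0, 0, 0], 0]]'

```text
time_s: 22.35
position: [0.6159, -0.0331, 0.1772]
orientation: [-0.0, 0.271, 0.963, 0.0]
contact_force: [-1.0, -0.4, -1.1]
grip_width: 0.644
gripper_force: 63.5
```

```bash
python3 fit.py; python3 look.py pics/t8.png pics/s8.png
```

```text
top can F [-65.3 -55.2] ((112.61981201171875, 100.07530975341797), 83.31900787353516) barA x 65 [-3.   7.9 20.6] barB y 40 [ 1.9  8.9 17.1]
scene can F [-57.9 -55.9] ((111.93115234375, 112.62496948242188), 84.10662841796875) barA x 143 [-0.7 12.2 23.3] barB y 158 [-1.  13.3 23.9]
tcp F [-58.3 -55.4] [ 0.6157 -0.033   0.1768] [-0.17  0.37  1.5   0.    1.27 -1.19]
top 0.08 692 [array([608.352, -31.836]), array([111.933,  99.644]), np.float64(83.316)]
scene 0.08 1072 [array([616.2  , -34.817]), array([112.907, 112.398]), np.float64(83.795)]
```

View pics/s8.png

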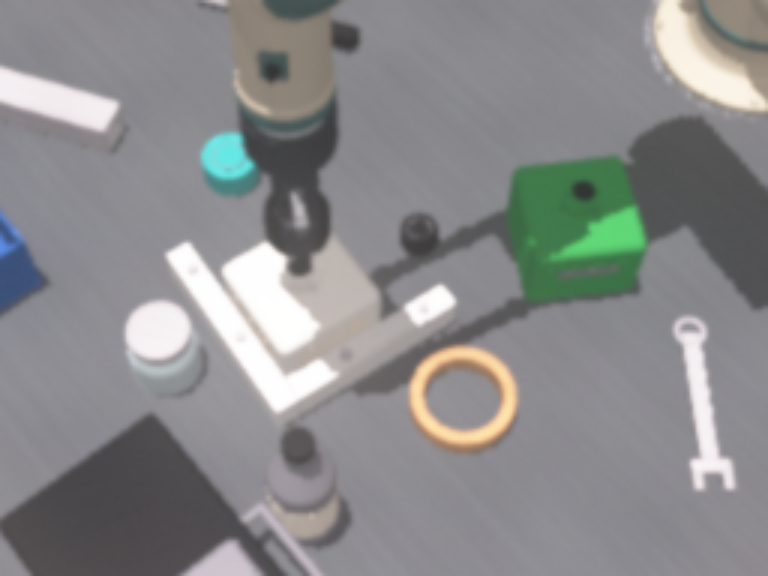

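The cap is held level above the open neck, at (298,220) over (299,265). The canister still sits flush in the corner and the bystanders haven't moved, so I'm handing in.

```bash
python3 -c "
from rig import ticket; print(ticket.finish_job())"
```

```text
the job is handed in; nothing more can be done
None
```

The job is handed in at about 22 s of robot time: the canister is flush in the fence corner, and its cap is off and held level, by my estimate about 60 mm above the open mouth.

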